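# Find the loose-capped sample jars by a gentle twist and set them aside

### The job

Gently twist the cap of each of the three jars in the rack anticlockwise: a sound cap gives only a few degrees and then stops, and must not be forced or its tamper ring tears; a loose one keeps turning (follow it for some 30 degrees to be sure). Set every jar with a loose cap upright in the black rework tray, carrying it by its glass body and not by its cap, and setting it down without dropping it; leave the sound ones standing in their pockets. Leave the potted seedlings and the hand meter where they are, and let go of everything at the end.

Things in the scene. Friction and masses are not known exactly. Their poses are not given: they have to be found in the camera images.
- jar_1_mid (a point): Loose amber glass sample jar with a black screw cap, 85 mm tall in all; this point is on its axis half-way up, 42.5 mm above its underside; z up, x and y square to its flat sides. Body 48 x 48 mm square and 58 mm tall, flat shoulder; round ribbed cap 38 mm in diameter, from 61 to 85 mm above the underside. About 0.2 kg. Whether its cap is loose cannot be seen.
- cap_1 (a joint): Turn of the cap of jar_1 on its tamper ring, rad; grows anticlockwise seen from above (opening). Starts between 0 and 0.04. It turns easily (0.04 N m) and stays where left. A sound cap comes up against its unbroken tamper ring at 0.2; a loose one keeps turning, to 3.0. It never comes off. A grey raised bar across the cap's top shows its angle.
- ring_1 (a joint): Turn of the tamper ring under the cap of jar_1, rad, 0 at the start. It holds up to 0.45 N m put on it by the cap at the end of the cap's travel; above that it tears and turns for good. Fingers gripping the cap with 10 to 15 N slip on it before that.
- jar_2_mid (a point): Loose amber glass sample jar with a black screw cap, 85 mm tall in all; this point is on its axis half-way up, 42.5 mm above its underside; z up, x and y square to its flat sides. Body 48 x 48 mm square and 58 mm tall, flat shoulder; round ribbed cap 38 mm in diameter, from 61 to 85 mm above the underside. About 0.2 kg. Whether its cap is loose cannot be seen.
- cap_2 (a joint): Turn of the cap of jar_2 on its tamper ring, rad; grows anticlockwise seen from above (opening). Starts between 0 and 0.04. It turns easily (0.04 N m) and stays where left. A sound cap comes up against its unbroken tamper ring at 0.2; a loose one keeps turning, to 3.0. It never comes off. A grey raised bar across the cap's top shows its angle.
- ring_2 (a joint): Turn of the tamper ring under the cap of jar_2, rad, 0 at the start. It holds up to 0.45 N m put on it by the cap at the end of the cap's travel; above that it tears and turns for good. Fingers gripping the cap with 10 to 15 N slip on it before that.
- jar_3_mid (a point): Loose amber glass sample jar with a black screw cap, 85 mm tall in all; this point is on its axis half-way up, 42.5 mm above its underside; z up, x and y square to its flat sides. Body 48 x 48 mm square and 58 mm tall, flat shoulder; round ribbed cap 38 mm in diameter, from 61 to 85 mm above the underside. About 0.2 kg. Whether its cap is loose cannot be seen.
- cap_3 (a joint): Turn of the cap of jar_3 on its tamper ring, rad; grows anticlockwise seen from above (opening). Starts between 0 and 0.04. It turns easily (0.04 N m) and stays where left. A sound cap comes up against its unbroken tamper ring at 0.2; a loose one keeps turning, to 3.0. It never comes off. A grey raised bar across the cap's top shows its angle.
- ring_3 (a joint): Turn of the tamper ring under the cap of jar_3, rad, 0 at the start. It holds up to 0.45 N m put on it by the cap at the end of the cap's travel; above that it tears and turns for good. Fingers gripping the cap with 10 to 15 N slip on it before that.
- rack: Fixed grey plastic rack, 86 x 310 mm, 24 mm tall, with three square pockets (51 mm wide, 18 mm deep) in a row along its own y axis at y = -100, 0 and 100 mm. Origin at the centre of its underside. The jars' undersides are 6 mm above it; the pockets keep them from turning. Which jar stands where varies; at most two of the three caps are loose.
- tray: Fixed black rework tray, open on top, 260 (own x) x 170 (own y) mm outside, walls 5 mm thick and 22 mm tall, floor 5 mm thick. Origin at the centre of its underside. Empty at the start.
- seedling_mid (a point): Bystander: loose white pot with a seedling, 72 mm across, pot 62 mm tall, leaves to about 135 mm; point half-way up the pot.
- small_pot_mid (a point): Bystander: loose smaller white pot with a seedling, 54 mm across, pot 50 mm tall, leaves to about 90 mm; point half-way up the pot.
- meter_mid (a point): Bystander: loose white hand meter lying flat, 26 x 160 mm, 18 mm thick, long along its y; point at its middle.

How it is judged:
By the outcome, as a careful person would: the job done as asked, in the order asked, and still so for the second after the job is handed in, with the robot touching nothing.
It also fails if it takes over 72 s, if anything falls off the work surface, if the arm or the gripper's body presses on something with over 40 N, if the wrist force passes 120 N, or if a joint passes its speed limit or range.

### The arm

A 6-joint arm with a two-finger parallel gripper is mounted at the origin on the work surface. World frame = base frame: x ahead of the robot, y to its left, z up, the work surface at z = 0. Lengths are in m, angles in rad, forces in N, time in s.
With the tool pointing down it reaches from about 0.35 to 0.775 m from the base axis. Payload 7.3 kg.
Tool frame: the origin (TCP) lies at the centre of the arm's flange, where the gripper is bolted on; the fingertips stand 178 mm ahead of it and the grasp point (between the pads) lies 159 mm ahead of it; z points along the fingers, y is the line along which they close (so a half turn about z gives the same grasp; the last joint's range is limited). The gripper opens to 92 mm and grips with 3 to 60 N. Pads are 19 mm wide; open, the fingers measure 130 mm over their backs; the gripper's body (75 mm by 190 mm) begins 47 mm behind the grasp point.
Start: joints at [1.173, 0.342, 1.524, -0, 1.275, -0.146], TCP at [0.131, 0.508, 0.405] pointing down, gripper open.
Joint ranges: [-2.53, 2.53], [-0.77, 2.02], [0.04, 2.7], [-1, 4.14], [0.28, 2.66], [-3.11, 3.11]. Speed limits (rad/s): [2.57, 2.57, 3.14, 3.14, 3.14, 3.14].

### API

Orientations are given as a rotation vector (axis times angle).
In Python, from cell import bot gives the robot as it stands.
- The arm moves only by the tool send_rows, never from a script. Its argument "targets" is a list of rows, each an object of numbers: "dx", "dy", "dz": the shift along the tool's x, y, z scaled (see below); "rx", "ry", "rz": the turn, a rotation vector about the tool's x, y, z scaled (see below); "hand": the opening in per cent of the stroke, from 0 (shut) to 100 (fully open). A call has 1 to 20 rows; each row is the pose to reach, as a shift and turn from the pose commanded when the call began, along the tool's axes at that moment; what a row does not reach only later rows make up. The controller multiplies each number of a shift by 600 mm and each number of a turn by 90 degrees. A row lasts 1/12 s, in which the tool goes at most 41.7 mm and 7.16 degrees, less where a joint would pass 70% of its speed; a pose out of reach is approached as far as the arm can. A call with a number of a shift or a turn outside -1 to 1 is refused whole. A call with a gripper value outside its range is refused whole. The fingers move at their own pace and stop on an object; "force" is the grip in N (left out, the last holds). Time passes only in rows, so rows that repeat a pose let the fingers close. It gives the time, the measured TCP pose, the force, the opening and the grip force at its end, in the units of the state.
- bot.get_state(): the state, without advancing time (a new reading comes with each control period).
- bot.get_image(name): name is "scene" or "top"; returns the picture (400x640x3 uint8, red, green, blue); there is no depth.
- bot.get_calibration(name): a dict with "K" (3x3 intrinsics, pixels), "dist" ([k1, k2, p1, p2, k3] as OpenCV has them; the pictures are not rectified), "rvec" (rotation vector, rad) and "tvec" (3), from world to camera coordinates, as OpenCV has them. Camera axes: x right, y down, z forward; pixel columns grow to the right and rows downward; lengths in m; the calibration is good to about 2 mm. A picture is of the moment at which its call begins. get_calibration takes no time and is no camera call.
- bot.finish_job(): hands the job in; it is judged then, once.
The state is a dict: "clock": time; "qpos": joint angles; "qd": joint speeds; "joint_efforts": joint torques, N m; "position": TCP position; "tcp_rot": TCP orientation; "force": force on the tool from outside, world axes, zero at the start; "ft_torque": the same for the moment, N m; "opening": opening from 0.0 (shut) to 1.0 (fully open); "finger_force": force on a finger pad.
Only numpy, scipy, OpenCV 4.12 (cv2) and the standard library are available. Lean on these libraries where they do the work, as an engineer would, in place of code of your own. Each camera call takes 0.05 s, during which the arm holds its last target. There are 200 camera calls.

## Working session

There is one attempt and no reset: what is moved stays moved. The work goes in short steps, Python scripts to look and compute and a tool call to move; the robot and the scene stay as the last step left them, time stands still between calls to the robot, and variables do not carry over. Pictures are saved under pics/ and viewed, at most 10 in all, crops included, and the job is handed in when it is done.

Besides the shell and the picture viewer there is one more tool, called after "Call:" as name(argument=value, ...), one argument or row to a line, values as JSON. send_rows: Moves the arm, as the interface text tells. Its arguments: {"type":"object","properties":{"targets":{"type":"array","items":{"type":"object","properties":{"dx":{"type":"number","minimum":-1,"maximum":1},"dy":{"type":"number","minimum":-1,"maximum":1},"dz":{"type":"number","minimum":-1,"maximum":1},"rx":{"type":"number","minimum":-1,"maximum":1},"ry":{"type":"number","minimum":-1,"maximum":1},"rz":{"type":"number","minimum":-1,"maximum":1},"hand":{"type":"number"}}}},"force":{"type":"number"}},"required":["targets"]}

```bash
mkdir -p pics; ls
python3 - <<'E'
from cell import bot
import cv2
for n in("scene","top"):
    cv2.imwrite(f"pics/{n}0.png",cv2.cvtColor(bot.get_image(n),cv2.COLOR_RGB2BGR))
    c=bot.get_calibration(n);print(n,c)
print(bot.get_state())
E
```

```text
pics
scene {'K': array([[361.87418101,   0.        , 324.14088622],
       [  0.        , 361.87418101, 196.71846002],
       [  0.        ,   0.        ,   1.        ]]), 'dist': array([-0.01120949,  0.        ,  0.        ,  0.        ,  0.        ]), 'rvec': array([ 1.69123011,  1.78152188, -0.76745572]), 'tvec': array([-0.04379521, -0.38393263,  1.26197479])}
top {'K': array([[398.85471693,   0.        , 315.85867786],
       [  0.        , 398.85471693, 200.90171213],
       [  0.        ,   0.        ,   1.        ]]), 'dist': array([0.035249, 0.      , 0.      , 0.      , 0.      ]), 'rvec': array([ 2.17552427, -2.19415838,  0.10111277]), 'tvec': array([0.06590129, 0.65438584, 0.92021197])}
{'clock': 0.1, 'qpos': array([ 1.17298573e+00,  3.42656315e-01,  1.52487235e+00, -3.33893954e-05,
        1.27543849e+00, -1.46042683e-01]), 'qd': array([-0.00059163,  0.00123395, -0.00433476, -0.00120092,  0.00024448,
       -0.0002083 ]), 'joint_efforts': array([ 2.24679730e-03, -4.32003629e+01, -2.44696283e+01,  7.18253315e-02,
        5.26667212e-02, -7.54856751e-05]), 'position': array([0.13074719, 0.50834389, 0.40412976]), 'tcp_rot': array([-3.94374690e-01, -3.11639895e+00,  2.09297128e-03]), 'force': array([-0.04004362,  0.34852232,  0.79823906]), 'ft_torque': array([-0.04537833, -0.03961209,  0.01175064]), 'finger_force': 0.0, 'opening': 0.9989513201307889}
```

View pics/top0.png

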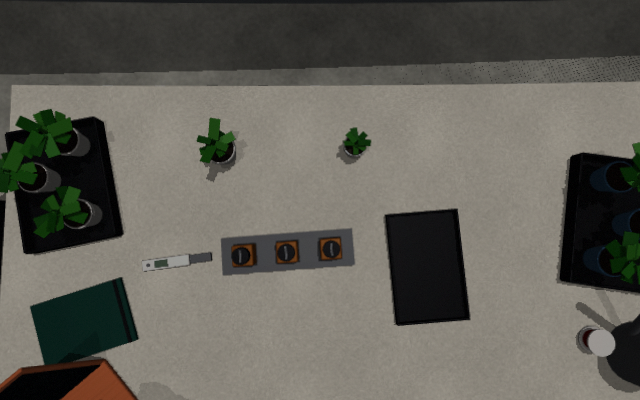

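View pics/scene0.png

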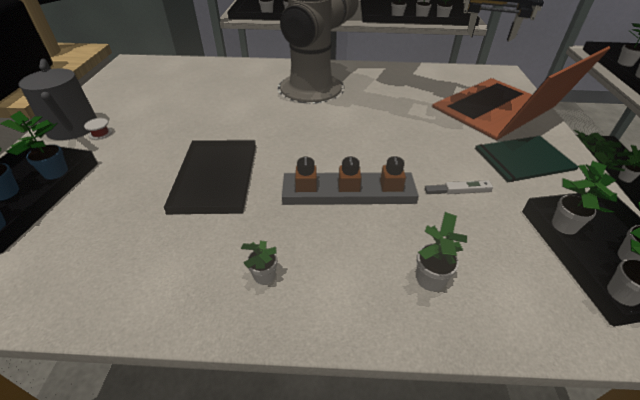

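The top view shows the rack around (288,251), cap tops near (242,256), (287,252) and (331,248), and the tray around (428,266). The meter is at (177,261) and the pots are at (217,150) and (353,147).

```bash
cat > h.py <<'E'
from cell import bot
import cv2, numpy as np
from scipy.spatial.transform import Rotation as R
def pix2w(n,uv,z):
    c=bot.get_calibration(n); Rm=cv2.Rodrigues(c["rvec"])[0]
    p=cv2.undistortPoints(np.array(uv,float).reshape(-1,1,2),c["K"],c["dist"]).reshape(-1,2)
    d=np.c_[p,np.ones(len(p))]@Rm; o=-Rm.T@c["tvec"]
    return o+d*((z-o[2])/d[:,2])[:,None]
def w2pix(n,P):
    c=bot.get_calibration(n)
    return cv2.projectPoints(np.array(P,float),c["rvec"],c["tvec"],c["K"],c["dist"])[0].reshape(-1,2)
def crop(n,u0,v0,u1,v1,k,f):
    im=cv2.cvtColor(bot.get_image(n),cv2.COLOR_RGB2BGR)
    cv2.imwrite(f,cv2.resize(im[v0:v1,u0:u1],None,fx=k,fy=k,interpolation=cv2.INTER_CUBIC)); return im
E
python3 - <<'E'
from h import *
np.set_printoptions(precision=4,suppress=True)
im=crop("top",215,220,360,285,5,"pics/rack.png")
r=pix2w("top",[(221,238),(352,229),(354,264),(223,274)],.024);print("rack",r,r.mean(0))
t=pix2w("top",[(386,210),(457,209),(469,319),(397,325)],.022);print("tray",t,t.mean(0))
print("caps",pix2w("top",[(242,256),(287,252),(331,248)],.091))
print("capS",pix2w("scene",[(306,160),(350,160),(395,161)],.091))
print("meter",pix2w("top",[(143,265),(212,257)],.018),"pots",pix2w("top",[(223,155),(353,152)],.05))
E
```

```text
rack [[ 0.5694  0.284   0.024 ]
 [ 0.5877 -0.0247  0.024 ]
 [ 0.5057 -0.028   0.024 ]
 [ 0.4859  0.2783  0.024 ]] [0.5372 0.1274 0.024 ]
tray [[ 0.6322 -0.1066  0.022 ]
 [ 0.6332 -0.2753  0.022 ]
 [ 0.3777 -0.2924  0.022 ]
 [ 0.365  -0.1253  0.022 ]] [ 0.502  -0.1999  0.022 ]
caps [[0.5305 0.223  0.091 ]
 [0.5382 0.1251 0.091 ]
 [0.5459 0.0288 0.091 ]]
capS [[0.5433 0.0282 0.091 ]
 [0.5372 0.1256 0.091 ]
 [0.5347 0.2253 0.091 ]]
meter [[0.5087 0.4653 0.018 ]
 [0.5251 0.3059 0.018 ]] pots [[ 0.7618  0.2755  0.05  ]
 [ 0.767  -0.0273  0.05  ]]
```

View pics/rack.png

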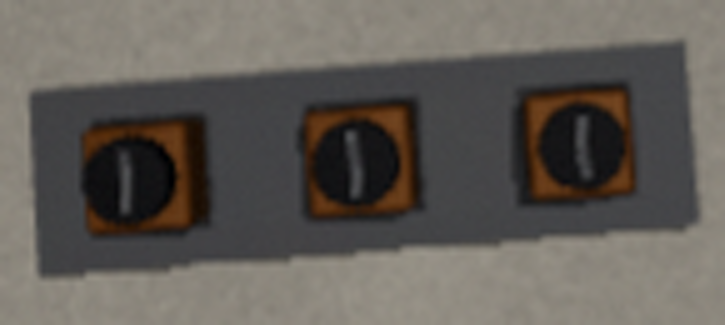

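The jars stand 100 mm apart along the rack. The caps measured from both cameras agree within 4 mm, so I take the centres as (0.531,0.225), (0.537,0.126) and (0.543,0.026), with rack yaw about 3.5°. First move: above the jar at +y, closing along rack x.

```bash
cat >> h.py <<'E'
def to(p,yaw):
    """tool units from the pose now to TCP p, tool straight down, tool y at yaw deg"""
    s=bot.get_state(); Rc=R.from_rotvec(s["tcp_rot"]); a=np.radians(yaw)
    y=np.array([np.cos(a),np.sin(a),0]); z=np.array([0,0,-1.]); Rt=R.from_matrix(np.c_[np.cross(y,z),y,z])
    print("shift",np.round(Rc.inv().apply(np.array(p)-s["position"])/.6,4),"turn",np.round((Rc.inv()*Rt).as_rotvec()/(np.pi/2),4))
def st():
    s=bot.get_state(); y=R.from_rotvec(s["tcp_rot"]).as_matrix()[:,1]
    print("t",round(s["clock"],2),"p",np.round(s["position"],4),"yaw",round(float(np.degrees(np.arctan2(y[1],y[0]))),2),"F",np.round(s["force"],2),"M",np.round(s["ft_torque"],3),"op",round(s["opening"],4),"ff",round(s["finger_force"],2))
E
python3 -c "
from h import *
st();to((.531,.225,.30),3.5)"
```

```text
t 0.15 p [0.1307 0.5084 0.4042] yaw 75.58 F [-0.01  0.14 -0.22] M [-0.041 -0.008  0.048] op 1.0018 ff 0.0
shift [-0.7638 -0.291   0.1739] turn [-7.000e-04  4.000e-04  8.008e-01]
```

Call:
send_rows(
  targets=[
    {"dx":-0.764,"dy":-0.291,"dz":0.05,"rz":0.801,"hand":100},
    {"dx":-0.764,"dy":-0.291,"dz":0.05,"rz":0.801,"hand":100},
    {"dx":-0.764,"dy":-0.291,"dz":0.05,"rz":0.801,"hand":100},
    {"dx":-0.764,"dy":-0.291,"dz":0.05,"rz":0.801,"hand":100},
    {"dx":-0.764,"dy":-0.291,"dz":0.05,"rz":0.801,"hand":100},
    {"dx":-0.764,"dy":-0.291,"dz":0.05,"rz":0.801,"hand":100},
    {"dx":-0.764,"dy":-0.291,"dz":0.05,"rz":0.801,"hand":100},
    {"dx":-0.764,"dy":-0.291,"dz":0.05,"rz":0.801,"hand":100},
    {"dx":-0.764,"dy":-0.291,"dz":0.05,"rz":0.801,"hand":100},
    {"dx":-0.764,"dy":-0.291,"dz":0.05,"rz":0.801,"hand":100},
    {"dx":-0.764,"dy":-0.291,"dz":0.05,"rz":0.801,"hand":100},
    {"dx":-0.764,"dy":-0.291,"dz":0.05,"rz":0.801,"hand":100},
    {"dx":-0.764,"dy":-0.291,"dz":0.05,"rz":0.801,"hand":100},
    {"dx":-0.764,"dy":-0.291,"dz":0.1,"rz":0.801,"hand":100},
    {"dx":-0.764,"dy":-0.291,"dz":0.174,"rz":0.801,"hand":100},
    {"dx":-0.764,"dy":-0.291,"dz":0.174,"rz":0.801,"hand":100},
    {"dx":-0.764,"dy":-0.291,"dz":0.174,"rz":0.801,"hand":100},
    {"dx":-0.764,"dy":-0.291,"dz":0.174,"rz":0.801,"hand":100},
  ],
)

```text
invalid input at $.targets[0]: expected keys dx, dy, dz, rx, ry, rz, hand
```

```bash
python3 -c "
from h import *
st();to((.531,.225,.247),3.5);crop('scene',260,80,460,230,4,'pics/s1.png')"
```

```text
t 0.15 p [0.1307 0.5084 0.4042] yaw 75.58 F [-0.01  0.14 -0.22] M [-0.041 -0.008  0.048] op 1.0018 ff 0.0
shift [-0.7638 -0.2909  0.2622] turn [-7.000e-04  4.000e-04  8.008e-01]
```

View pics/s1.png

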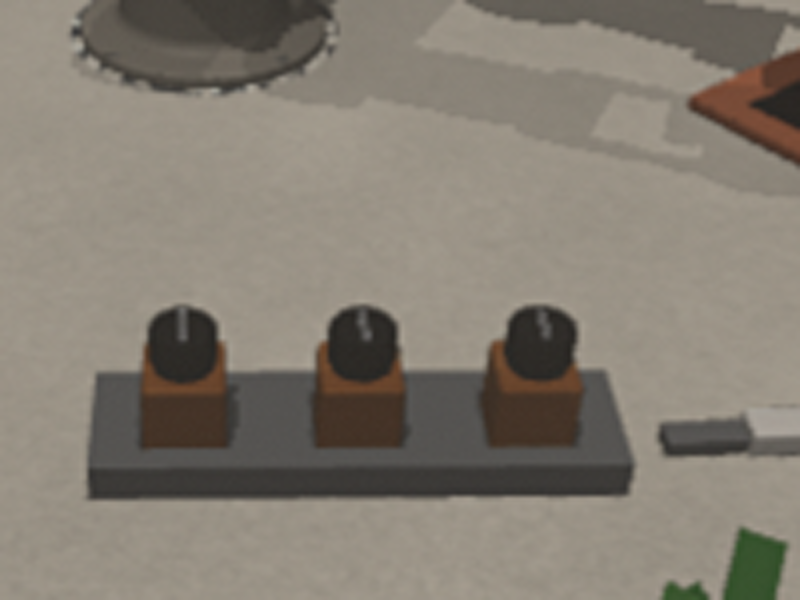

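The call was refused because each row needs all keys, so nothing moved. The scene crop shows the caps at pixels (306,161), (351,161) and (395,161), as measured. I'll resend with full rows.

Call:
send_rows(
  targets=[
    {"dx":-0.764,"dy":-0.291,"dz":0.05,"rx":0,"ry":0,"rz":0.801,"hand":100},
    {"dx":-0.764,"dy":-0.291,"dz":0.05,"rx":0,"ry":0,"rz":0.801,"hand":100},
    {"dx":-0.764,"dy":-0.291,"dz":0.05,"rx":0,"ry":0,"rz":0.801,"hand":100},
    {"dx":-0.764,"dy":-0.291,"dz":0.05,"rx":0,"ry":0,"rz":0.801,"hand":100},
    {"dx":-0.764,"dy":-0.291,"dz":0.05,"rx":0,"ry":0,"rz":0.801,"hand":100},
    {"dx":-0.764,"dy":-0.291,"dz":0.05,"rx":0,"ry":0,"rz":0.801,"hand":100},
    {"dx":-0.764,"dy":-0.291,"dz":0.05,"rx":0,"ry":0,"rz":0.801,"hand":100},
    {"dx":-0.764,"dy":-0.291,"dz":0.05,"rx":0,"ry":0,"rz":0.801,"hand":100},
    {"dx":-0.764,"dy":-0.291,"dz":0.05,"rx":0,"ry":0,"rz":0.801,"hand":100},
    {"dx":-0.764,"dy":-0.291,"dz":0.05,"rx":0,"ry":0,"rz":0.801,"hand":100},
    {"dx":-0.764,"dy":-0.291,"dz":0.05,"rx":0,"ry":0,"rz":0.801,"hand":100},
    {"dx":-0.764,"dy":-0.291,"dz":0.05,"rx":0,"ry":0,"rz":0.801,"hand":100},
    {"dx":-0.764,"dy":-0.291,"dz":0.05,"rx":0,"ry":0,"rz":0.801,"hand":100},
    {"dx":-0.764,"dy":-0.291,"dz":0.1,"rx":0,"ry":0,"rz":0.801,"hand":100},
    {"dx":-0.764,"dy":-0.291,"dz":0.174,"rx":0,"ry":0,"rz":0.801,"hand":100},
    {"dx":-0.764,"dy":-0.291,"dz":0.174,"rx":0,"ry":0,"rz":0.801,"hand":100},
    {"dx":-0.764,"dy":-0.291,"dz":0.174,"rx":0,"ry":0,"rz":0.801,"hand":100},
    {"dx":-0.764,"dy":-0.291,"dz":0.174,"rx":0,"ry":0,"rz":0.801,"hand":100},
  ],
)

```text
clock: 1.7
position: [0.5315, 0.2256, 0.3017]
tcp_rot: [2.152, 2.288, 0.002]
force: [0.0, 0.1, 0.2]
opening: 0.999
finger_force: 0.0
```

```bash
python3 -c "
from h import *
st();to((.531,.225,.247),3.5);crop('scene',260,80,460,230,4,'pics/s2.png')"
```

```text
t 1.7 p [0.5315 0.2256 0.3017] yaw 3.51 F [0.   0.08 0.23] M [-0.104  0.025 -0.047] op 0.9993 ff 0.0
shift [-0.001  -0.001   0.0911] turn [ 0.0007 -0.0002  0.0001]
```

View pics/s2.png

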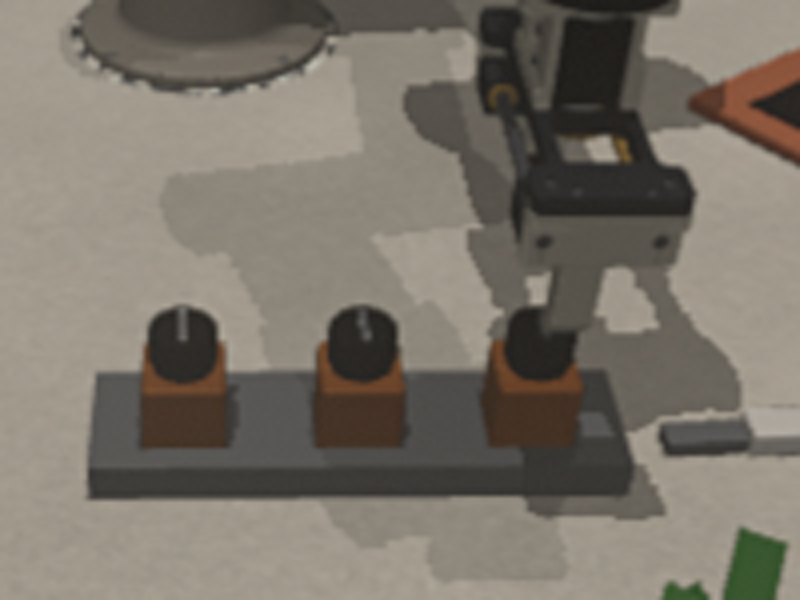

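The finger tip is at crop (565,330), i.e. pixel (401,162). I'll check this against its expected projection, then descend and close.

```bash
python3 -c "
from h import *
print(w2pix('scene',[(.578,.2285,.123),(.531,.225,.091)]), w2pix('top',[(.531,.225,.091)]))"
```

```text
[[400.80807496 161.35498097]
 [394.70852796 159.99901547]] [[241.06966442 255.80127262]]
```

Call:
send_rows(
  force=10,
  targets=[
    {"dx":-0.001,"dy":-0.001,"dz":0.05,"rx":0,"ry":0,"rz":0,"hand":100},
    {"dx":-0.001,"dy":-0.001,"dz":0.091,"rx":0,"ry":0,"rz":0,"hand":100},
    {"dx":-0.001,"dy":-0.001,"dz":0.091,"rx":0,"ry":0,"rz":0,"hand":80},
    {"dx":-0.001,"dy":-0.001,"dz":0.091,"rx":0,"ry":0,"rz":0,"hand":55},
    {"dx":-0.001,"dy":-0.001,"dz":0.091,"rx":0,"ry":0,"rz":0,"hand":45},
    {"dx":-0.001,"dy":-0.001,"dz":0.091,"rx":0,"ry":0,"rz":0,"hand":30},
    {"dx":-0.001,"dy":-0.001,"dz":0.091,"rx":0,"ry":0,"rz":0,"hand":30},
    {"dx":-0.001,"dy":-0.001,"dz":0.091,"rx":0,"ry":0,"rz":0,"hand":30},
    {"dx":-0.001,"dy":-0.001,"dz":0.091,"rx":0,"ry":0,"rz":0,"hand":30},
    {"dx":-0.001,"dy":-0.001,"dz":0.091,"rx":0,"ry":0,"rz":0,"hand":30},
    {"dx":-0.001,"dy":-0.001,"dz":0.091,"rx":0,"ry":0,"rz":0,"hand":30},
    {"dx":-0.001,"dy":-0.001,"dz":0.091,"rx":0,"ry":0,"rz":0,"hand":30},
  ],
)

```text
clock: 2.75
position: [0.5309, 0.2245, 0.246]
tcp_rot: [2.153, 2.287, 0.002]
force: [0.9, -0.3, 1.2]
opening: 0.411
finger_force: 10.0
```

```bash
python3 -c "
from h import *
st()"
```

```text
t 2.75 p [0.5309 0.2245 0.246 ] yaw 3.48 F [ 0.88 -0.34  1.16] M [-0.071 -0.186 -0.076] op 0.4111 ff 9.99
```

Cap gripped (38 mm, 10 N). Twist 14° anticlockwise, gently.

Call:
send_rows(
  force=10,
  targets=[
    {"dx":0,"dy":0,"dz":0,"rx":0,"ry":0,"rz":-0.03,"hand":30},
    {"dx":0,"dy":0,"dz":0,"rx":0,"ry":0,"rz":-0.06,"hand":30},
    {"dx":0,"dy":0,"dz":0,"rx":0,"ry":0,"rz":-0.09,"hand":30},
    {"dx":0,"dy":0,"dz":0,"rx":0,"ry":0,"rz":-0.11,"hand":30},
    {"dx":0,"dy":0,"dz":0,"rx":0,"ry":0,"rz":-0.13,"hand":30},
    {"dx":0,"dy":0,"dz":0,"rx":0,"ry":0,"rz":-0.145,"hand":30},
    {"dx":0,"dy":0,"dz":0,"rx":0,"ry":0,"rz":-0.16,"hand":30},
    {"dx":0,"dy":0,"dz":0,"rx":0,"ry":0,"rz":-0.16,"hand":30},
  ],
)

```text
clock: 3.42
position: [0.5312, 0.2247, 0.2461]
tcp_rot: [1.847, 2.539, 0.003]
force: [3.9, 1.6, 0.7]
opening: 0.411
finger_force: 10.0
```

```bash
python3 -c "
from h import *
st()"
```

```text
t 3.42 p [0.5312 0.2247 0.2461] yaw 17.93 F [3.86 1.59 0.68] M [ 0.175 -0.643 -0.14 ] op 0.4111 ff 10.0
```

Torque change is small (~0.06 N m). Follow further to ~36°.

Call:
send_rows(
  force=10,
  targets=[
    {"dx":0,"dy":0,"dz":0,"rx":0,"ry":0,"rz":-0.03,"hand":30},
    {"dx":0,"dy":0,"dz":0,"rx":0,"ry":0,"rz":-0.06,"hand":30},
    {"dx":0,"dy":0,"dz":0,"rx":0,"ry":0,"rz":-0.09,"hand":30},
  ],
)

```text
clock: 3.67
position: [0.5318, 0.2242, 0.2464]
tcp_rot: [1.662, 2.662, 0.004]
force: [6.5, -1.2, 0.6]
opening: 0.408
finger_force: 10.0
```

```bash
python3 -c "
from h import *
st()"
```

```text
t 3.67 p [0.5318 0.2242 0.2464] yaw 26.06 F [ 6.47 -1.25  0.65] M [-0.346 -1.146 -0.25 ] op 0.4084 ff 10.0
```

Call:
send_rows(
  force=10,
  targets=[
    {"dx":0,"dy":0,"dz":0,"rx":0,"ry":0,"rz":-0.04,"hand":30},
    {"dx":0,"dy":0,"dz":0,"rx":0,"ry":0,"rz":-0.08,"hand":30},
    {"dx":0,"dy":0,"dz":0,"rx":0,"ry":0,"rz":-0.12,"hand":30},
    {"dx":0,"dy":0,"dz":0,"rx":0,"ry":0,"rz":-0.15,"hand":30},
    {"dx":0,"dy":0,"dz":0,"rx":0,"ry":0,"rz":-0.15,"hand":30},
  ],
)

```text
clock: 4.08
position: [0.5323, 0.2243, 0.2471]
tcp_rot: [1.336, 2.837, 0.006]
force: [6.7, -1.2, 4.2]
opening: 0.41
finger_force: 10.0
```

```bash
python3 -c "
from h import *
st();to((.531,.225,.30),3.5)"
```

```text
t 4.08 p [0.5323 0.2243 0.2471] yaw 39.56 F [ 6.73 -1.17  4.15] M [-0.122 -1.285 -0.208] op 0.4097 ff 9.98
shift [ 0.0021 -0.0005 -0.0881] turn [0.0041 0.001  0.4006]
```

```bash
python3 -c "
from h import *
to((.5372,.1256,.30),3.5)"
```

```text
shift [-0.1322 -0.098  -0.0882] turn [0.0041 0.001  0.4006]
```

Call:
send_rows(
  force=10,
  targets=[
    {"dx":0,"dy":0,"dz":0,"rx":0,"ry":0,"rz":0,"hand":70},
    {"dx":0,"dy":0,"dz":0,"rx":0,"ry":0,"rz":0,"hand":100},
    {"dx":0,"dy":0,"dz":0,"rx":0,"ry":0,"rz":0,"hand":100},
    {"dx":0,"dy":0,"dz":0,"rx":0,"ry":0,"rz":0,"hand":100},
    {"dx":0,"dy":0,"dz":-0.04,"rx":0,"ry":0,"rz":0,"hand":100},
    {"dx":0,"dy":0,"dz":-0.09,"rx":0,"ry":0,"rz":0,"hand":100},
    {"dx":0,"dy":0,"dz":-0.09,"rx":0,"ry":0,"rz":0,"hand":100},
  ],
)

```text
clock: 4.67
position: [0.5316, 0.225, 0.3044]
tcp_rot: [1.338, 2.837, 0.007]
force: [1.7, 0.6, 0.6]
opening: 0.87
finger_force: 0.0
```

```bash
python3 -c "
from h import *
st();to((.5372,.1256,.30),3.5)"
```

```text
t 4.67 p [0.5316 0.225  0.3044] yaw 39.5 F [1.65 0.57 0.62] M [-0.034 -0.054  0.032] op 0.8697 ff 0.0
shift [-0.1338 -0.0982  0.0071] turn [0.0046 0.0004 0.3999]
```

Call:
send_rows(
  targets=[
    {"dx":-0.134,"dy":-0.098,"dz":0.007,"rx":0.004,"ry":0,"rz":0.4,"hand":100},
    {"dx":-0.134,"dy":-0.098,"dz":0.007,"rx":0.004,"ry":0,"rz":0.4,"hand":100},
    {"dx":-0.134,"dy":-0.098,"dz":0.007,"rx":0.004,"ry":0,"rz":0.4,"hand":100},
    {"dx":-0.134,"dy":-0.098,"dz":0.007,"rx":0.004,"ry":0,"rz":0.4,"hand":100},
    {"dx":-0.134,"dy":-0.098,"dz":0.007,"rx":0.004,"ry":0,"rz":0.4,"hand":100},
    {"dx":-0.134,"dy":-0.098,"dz":0.007,"rx":0.004,"ry":0,"rz":0.4,"hand":100},
    {"dx":-0.134,"dy":-0.098,"dz":0.007,"rx":0.004,"ry":0,"rz":0.4,"hand":100},
    {"dx":-0.134,"dy":-0.098,"dz":0.007,"rx":0.004,"ry":0,"rz":0.4,"hand":100},
  ],
)

```text
clock: 5.33
position: [0.5362, 0.1253, 0.2952]
tcp_rot: [-2.146, -2.29, 0.009]
force: [-0.0, -0.2, -0.1]
opening: 0.999
finger_force: 0.0
```

```bash
python3 -c "
from h import *
st();to((.5372,.1256,.246),3.5)
a=crop('top',215,220,360,285,5,'pics/a.png');b=crop('scene',290,145,410,195,6,'pics/b.png')
A=cv2.imread('pics/a.png');B=cv2.imread('pics/b.png');w=max(A.shape[1],B.shape[1])
cv2.imwrite('pics/c1.png',np.vstack([cv2.copyMakeBorder(i,0,0,0,w-i.shape[1],0) for i in(A,B)]))"
```

```text
t 5.33 p [0.5362 0.1253 0.2952] yaw 3.72 F [-0.03 -0.18 -0.13] M [-0.038  0.11  -0.046] op 0.999 ff 0.0
shift [0.0005 0.0022 0.0821] turn [-0.0042  0.0012  0.0024]
```

View pics/c1.png

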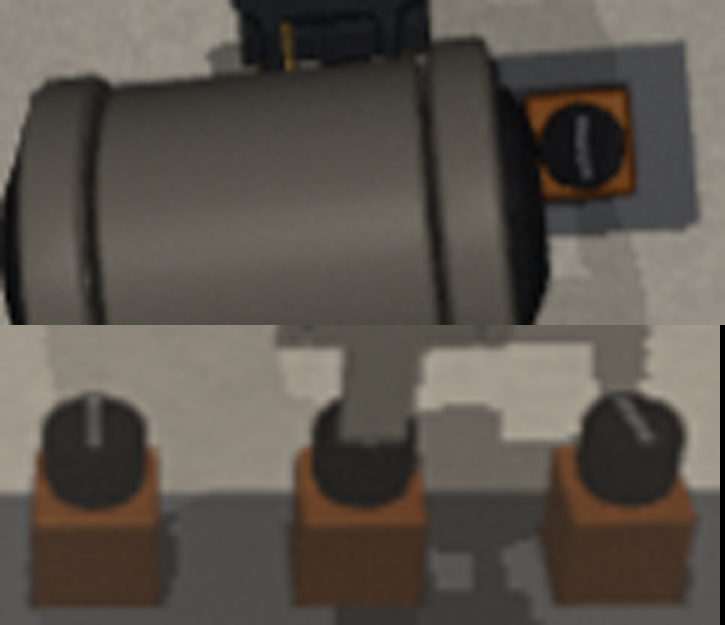

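The bar on the +y jar has visibly turned: its ends are now at about (393.3,157.5) and (398.3,164.2). I'll convert the angle, then do the middle jar.

```bash
python3 -c "
from h import *
for q in ([(395.5,158),(396.5,163.75)],[(393.3,157.5),(398.3,164.2)]):
    p=pix2w('scene',q,.0915); d=p[1]-p[0]; print(np.degrees(np.arctan2(d[1],d[0])),np.linalg.norm(d))"
```

```text
0.36542242514398826 0.021048896333600017
19.90856734074445 0.025520258619068266
```

Call:
send_rows(
  force=10,
  targets=[
    {"dx":0.0005,"dy":0.002,"dz":0.05,"rx":-0.004,"ry":0.001,"rz":0.002,"hand":100},
    {"dx":0.0005,"dy":0.002,"dz":0.082,"rx":-0.004,"ry":0.001,"rz":0.002,"hand":100},
    {"dx":0.0005,"dy":0.002,"dz":0.082,"rx":-0.004,"ry":0.001,"rz":0.002,"hand":80},
    {"dx":0.0005,"dy":0.002,"dz":0.082,"rx":-0.004,"ry":0.001,"rz":0.002,"hand":55},
    {"dx":0.0005,"dy":0.002,"dz":0.082,"rx":-0.004,"ry":0.001,"rz":0.002,"hand":45},
    {"dx":0.0005,"dy":0.002,"dz":0.082,"rx":-0.004,"ry":0.001,"rz":0.002,"hand":30},
    {"dx":0.0005,"dy":0.002,"dz":0.082,"rx":-0.004,"ry":0.001,"rz":0.002,"hand":30},
    {"dx":0.0005,"dy":0.002,"dz":0.082,"rx":-0.004,"ry":0.001,"rz":0.002,"hand":30},
    {"dx":0.0005,"dy":0.002,"dz":0.082,"rx":-0.004,"ry":0.001,"rz":0.002,"hand":30},
    {"dx":0.0005,"dy":0.002,"dz":0.082,"rx":-0.004,"ry":0.001,"rz":0.002,"hand":30},
    {"dx":0.0005,"dy":0.002,"dz":0.082,"rx":-0.004,"ry":0.001,"rz":0.002,"hand":30},
  ],
)

```text
clock: 6.35
position: [0.5375, 0.1254, 0.2466]
tcp_rot: [2.156, 2.284, 0.001]
force: [0.8, 0.4, -1.5]
opening: 0.41
finger_force: 10.0
```

```bash
python3 -c "
from h import *
st()"
```

```text
t 6.35 p [0.5375 0.1254 0.2466] yaw 3.3 F [ 0.83  0.36 -1.54] M [-0.106 -0.169 -0.019] op 0.41 ff 9.99
```

Call:
send_rows(
  force=10,
  targets=[
    {"dx":0,"dy":0,"dz":0,"rx":0,"ry":0,"rz":-0.03,"hand":30},
    {"dx":0,"dy":0,"dz":0,"rx":0,"ry":0,"rz":-0.06,"hand":30},
    {"dx":0,"dy":0,"dz":0,"rx":0,"ry":0,"rz":-0.09,"hand":30},
    {"dx":0,"dy":0,"dz":0,"rx":0,"ry":0,"rz":-0.11,"hand":30},
    {"dx":0,"dy":0,"dz":0,"rx":0,"ry":0,"rz":-0.13,"hand":30},
    {"dx":0,"dy":0,"dz":0,"rx":0,"ry":0,"rz":-0.145,"hand":30},
    {"dx":0,"dy":0,"dz":0,"rx":0,"ry":0,"rz":-0.16,"hand":30},
    {"dx":0,"dy":0,"dz":0,"rx":0,"ry":0,"rz":-0.16,"hand":30},
  ],
)

```text
clock: 7.02
position: [0.5377, 0.1255, 0.2466]
tcp_rot: [1.851, 2.537, 0.002]
force: [1.2, 2.0, 1.7]
opening: 0.411
finger_force: 10.0
```

```bash
python3 -c "
from h import *
st()"
```

```text
t 7.02 p [0.5377 0.1255 0.2466] yaw 17.77 F [1.16 1.98 1.7 ] M [ 0.162 -0.403 -0.015] op 0.4105 ff 10.0
```

Call:
send_rows(
  force=10,
  targets=[
    {"dx":0,"dy":0,"dz":0,"rx":0,"ry":0,"rz":-0.03,"hand":30},
    {"dx":0,"dy":0,"dz":0,"rx":0,"ry":0,"rz":-0.06,"hand":30},
    {"dx":0,"dy":0,"dz":0,"rx":0,"ry":0,"rz":-0.08,"hand":30},
    {"dx":0,"dy":0,"dz":0,"rx":0,"ry":0,"rz":-0.08,"hand":30},
  ],
)

```text
clock: 7.35
position: [0.5378, 0.1255, 0.2467]
tcp_rot: [1.688, 2.647, 0.002]
force: [3.1, 0.9, 0.6]
opening: 0.406
finger_force: 10.0
```

```bash
python3 -c "
from h import *
st()"
```

```text
t 7.35 p [0.5378 0.1255 0.2467] yaw 24.94 F [3.05 0.9  0.59] M [ 0.242 -0.564 -0.001] op 0.4059 ff 10.0
```

Call:
send_rows(
  force=10,
  targets=[
    {"dx":0,"dy":0,"dz":0,"rx":0,"ry":0,"rz":-0.04,"hand":30},
    {"dx":0,"dy":0,"dz":0,"rx":0,"ry":0,"rz":-0.08,"hand":30},
    {"dx":0,"dy":0,"dz":0,"rx":0,"ry":0,"rz":-0.12,"hand":30},
    {"dx":0,"dy":0,"dz":0,"rx":0,"ry":0,"rz":-0.16,"hand":30},
    {"dx":0,"dy":0,"dz":0,"rx":0,"ry":0,"rz":-0.16,"hand":30},
  ],
)

```text
clock: 7.77
position: [0.5378, 0.1255, 0.2467]
tcp_rot: [1.343, 2.838, 0.002]
force: [3.2, 2.3, 3.2]
opening: 0.41
finger_force: 10.0
```

```bash
python3 -c "
from h import *
st()"
```

```text
t 7.77 p [0.5378 0.1255 0.2467] yaw 39.35 F [3.24 2.3  3.18] M [ 0.278 -0.793 -0.021] op 0.4099 ff 10.01
```

Call:
send_rows(
  force=10,
  targets=[
    {"dx":0,"dy":0,"dz":0,"rx":0,"ry":0,"rz":0,"hand":70},
    {"dx":0,"dy":0,"dz":0,"rx":0,"ry":0,"rz":0,"hand":100},
    {"dx":0,"dy":0,"dz":0,"rx":0,"ry":0,"rz":0,"hand":100},
    {"dx":0,"dy":0,"dz":0,"rx":0,"ry":0,"rz":0,"hand":100},
    {"dx":0,"dy":0,"dz":-0.04,"rx":0,"ry":0,"rz":0,"hand":100},
    {"dx":0,"dy":0,"dz":-0.09,"rx":0,"ry":0,"rz":0,"hand":100},
    {"dx":0,"dy":0,"dz":-0.09,"rx":0,"ry":0,"rz":0,"hand":100},
  ],
)

```text
clock: 8.35
position: [0.5384, 0.1255, 0.3049]
tcp_rot: [1.343, 2.833, 0.006]
force: [1.0, 0.4, 1.0]
opening: 0.868
finger_force: 0.0
```

```bash
python3 -c "
from h import *
st();to((.5440,.0265,.30),3.5)"
```

```text
t 8.35 p [0.5384 0.1255 0.3049] yaw 39.27 F [0.97 0.41 1.04] M [-0.058 -0.036  0.01 ] op 0.8681 ff 0.0
shift [-0.1336 -0.0972  0.0082] turn [0.0047 0.0016 0.3974]
```

Call:
send_rows(
  targets=[
    {"dx":-0.134,"dy":-0.097,"dz":0.008,"rx":0,"ry":0,"rz":0.397,"hand":100},
    {"dx":-0.134,"dy":-0.097,"dz":0.008,"rx":0,"ry":0,"rz":0.397,"hand":100},
    {"dx":-0.134,"dy":-0.097,"dz":0.008,"rx":0,"ry":0,"rz":0.397,"hand":100},
    {"dx":-0.134,"dy":-0.097,"dz":0.008,"rx":0,"ry":0,"rz":0.397,"hand":100},
    {"dx":-0.134,"dy":-0.097,"dz":0.008,"rx":0,"ry":0,"rz":0.397,"hand":100},
    {"dx":-0.134,"dy":-0.097,"dz":0.008,"rx":0,"ry":0,"rz":0.397,"hand":100},
    {"dx":-0.134,"dy":-0.097,"dz":0.008,"rx":0,"ry":0,"rz":0.397,"hand":100},
    {"dx":-0.134,"dy":-0.097,"dz":0.008,"rx":0,"ry":0,"rz":0.397,"hand":100},
  ],
)

```text
clock: 9.02
position: [0.543, 0.0265, 0.2953]
tcp_rot: [2.147, 2.294, -0.0]
force: [0.1, 0.2, 0.7]
opening: 1.0
finger_force: 0.0
```

```bash
python3 -c "
from h import *
st();to((.5440,.0265,.246),3.5)"
```

```text
t 9.02 p [0.543  0.0265 0.2953] yaw 3.78 F [0.11 0.21 0.68] M [-0.111  0.013  0.024] op 1.0005 ff 0.0
shift [-0.      0.0016  0.0822] turn [-0.0001  0.0001  0.0032]
```

Call:
send_rows(
  force=10,
  targets=[
    {"dx":0,"dy":0.001,"dz":0.05,"rx":0,"ry":0,"rz":0.003,"hand":100},
    {"dx":0,"dy":0.001,"dz":0.082,"rx":0,"ry":0,"rz":0.003,"hand":100},
    {"dx":0,"dy":0.001,"dz":0.082,"rx":0,"ry":0,"rz":0.003,"hand":80},
    {"dx":0,"dy":0.001,"dz":0.082,"rx":0,"ry":0,"rz":0.003,"hand":55},
    {"dx":0,"dy":0.001,"dz":0.082,"rx":0,"ry":0,"rz":0.003,"hand":45},
    {"dx":0,"dy":0.001,"dz":0.082,"rx":0,"ry":0,"rz":0.003,"hand":30},
    {"dx":0,"dy":0.001,"dz":0.082,"rx":0,"ry":0,"rz":0.003,"hand":30},
    {"dx":0,"dy":0.001,"dz":0.082,"rx":0,"ry":0,"rz":0.003,"hand":30},
    {"dx":0,"dy":0.001,"dz":0.082,"rx":0,"ry":0,"rz":0.003,"hand":30},
    {"dx":0,"dy":0.001,"dz":0.082,"rx":0,"ry":0,"rz":0.003,"hand":30},
    {"dx":0,"dy":0.001,"dz":0.082,"rx":0,"ry":0,"rz":0.003,"hand":30},
  ],
)

```text
clock: 9.93
position: [0.544, 0.0263, 0.2467]
tcp_rot: [2.156, 2.284, 0.001]
force: [1.1, -0.9, 0.0]
opening: 0.414
finger_force: 10.0
```

```bash
python3 -c "
from h import *
st()"
```

```text
t 9.93 p [0.544  0.0263 0.2467] yaw 3.3 F [ 1.14 -0.91  0.05] M [-0.043 -0.172 -0.009] op 0.4144 ff 9.99
```

Call:
send_rows(
  force=10,
  targets=[
    {"dx":0,"dy":0,"dz":0,"rx":0,"ry":0,"rz":-0.03,"hand":30},
    {"dx":0,"dy":0,"dz":0,"rx":0,"ry":0,"rz":-0.06,"hand":30},
    {"dx":0,"dy":0,"dz":0,"rx":0,"ry":0,"rz":-0.09,"hand":30},
    {"dx":0,"dy":0,"dz":0,"rx":0,"ry":0,"rz":-0.11,"hand":30},
    {"dx":0,"dy":0,"dz":0,"rx":0,"ry":0,"rz":-0.13,"hand":30},
    {"dx":0,"dy":0,"dz":0,"rx":0,"ry":0,"rz":-0.145,"hand":30},
    {"dx":0,"dy":0,"dz":0,"rx":0,"ry":0,"rz":-0.16,"hand":30},
    {"dx":0,"dy":0,"dz":0,"rx":0,"ry":0,"rz":-0.18,"hand":30},
    {"dx":0,"dy":0,"dz":0,"rx":0,"ry":0,"rz":-0.18,"hand":30},
  ],
)

```text
clock: 10.68
position: [0.5441, 0.0264, 0.2467]
tcp_rot: [1.81, 2.565, 0.002]
force: [1.9, 0.3, 2.4]
opening: 0.409
finger_force: 10.0
```

```bash
python3 -c "
from h import *
st()"
```

```text
t 10.68 p [0.5441 0.0264 0.2467] yaw 19.58 F [1.91 0.28 2.42] M [ 0.198 -0.353  0.035] op 0.4086 ff 10.0
```

No resistance at 16°; follow on to about 37°, then let go and rise.

Call:
send_rows(
  force=10,
  targets=[
    {"dx":0,"dy":0,"dz":0,"rx":0,"ry":0,"rz":-0.04,"hand":30},
    {"dx":0,"dy":0,"dz":0,"rx":0,"ry":0,"rz":-0.08,"hand":30},
    {"dx":0,"dy":0,"dz":0,"rx":0,"ry":0,"rz":-0.12,"hand":30},
    {"dx":0,"dy":0,"dz":0,"rx":0,"ry":0,"rz":-0.16,"hand":30},
    {"dx":0,"dy":0,"dz":0,"rx":0,"ry":0,"rz":-0.2,"hand":30},
    {"dx":0,"dy":0,"dz":0,"rx":0,"ry":0,"rz":-0.23,"hand":30},
    {"dx":0,"dy":0,"dz":0,"rx":0,"ry":0,"rz":-0.23,"hand":30},
  ],
)

```text
clock: 11.27
position: [0.5443, 0.0265, 0.2468]
tcp_rot: [1.32, 2.848, 0.002]
force: [3.0, 2.5, 2.4]
opening: 0.413
finger_force: 10.0
```

```bash
python3 -c "
from h import *
st()"
```

```text
t 11.27 p [0.5443 0.0265 0.2468] yaw 40.25 F [2.95 2.48 2.36] M [ 0.411 -0.693 -0.014] op 0.4132 ff 10.01
```

Call:
send_rows(
  force=10,
  targets=[
    {"dx":0,"dy":0,"dz":0,"rx":0,"ry":0,"rz":0,"hand":70},
    {"dx":0,"dy":0,"dz":0,"rx":0,"ry":0,"rz":0,"hand":100},
    {"dx":0,"dy":0,"dz":0,"rx":0,"ry":0,"rz":0,"hand":100},
    {"dx":0,"dy":0,"dz":0,"rx":0,"ry":0,"rz":0,"hand":100},
    {"dx":0,"dy":0,"dz":-0.04,"rx":0,"ry":0,"rz":0,"hand":100},
    {"dx":0,"dy":0,"dz":-0.09,"rx":0,"ry":0,"rz":0,"hand":100},
    {"dx":0,"dy":0,"dz":-0.13,"rx":0,"ry":0,"rz":0,"hand":100},
  ],
)

```text
clock: 11.85
position: [0.5435, 0.0262, 0.3253]
tcp_rot: [-1.323, -2.849, 0.001]
force: [0.4, -0.0, 0.8]
opening: 0.876
finger_force: 0.0
```

```bash
python3 -c "
from h import *
st();to((.44,-.20,.36),3.5)"
```

```text
t 11.85 p [0.5435 0.0262 0.3253] yaw 40.17 F [ 0.43 -0.04  0.81] M [-0.011 -0.014 -0.029] op 0.8763 ff 0.0
shift [-0.1768 -0.3751 -0.0575] turn [-0.0007 -0.      0.4074]
```

Move clear of the cameras' view and look at all three bars.

Call:
send_rows(
  targets=[
    {"dx":-0.177,"dy":-0.375,"dz":-0.03,"rx":0,"ry":0,"rz":0.407,"hand":100},
    {"dx":-0.177,"dy":-0.375,"dz":-0.03,"rx":0,"ry":0,"rz":0.407,"hand":100},
    {"dx":-0.177,"dy":-0.375,"dz":-0.03,"rx":0,"ry":0,"rz":0.407,"hand":100},
    {"dx":-0.177,"dy":-0.375,"dz":-0.03,"rx":0,"ry":0,"rz":0.407,"hand":100},
    {"dx":-0.177,"dy":-0.375,"dz":-0.03,"rx":0,"ry":0,"rz":0.407,"hand":100},
    {"dx":-0.177,"dy":-0.375,"dz":-0.03,"rx":0,"ry":0,"rz":0.407,"hand":100},
    {"dx":-0.177,"dy":-0.375,"dz":-0.03,"rx":0,"ry":0,"rz":0.407,"hand":100},
    {"dx":-0.177,"dy":-0.375,"dz":-0.03,"rx":0,"ry":0,"rz":0.407,"hand":100},
  ],
)

```text
clock: 12.52
position: [0.4394, -0.2018, 0.3423]
tcp_rot: [2.157, 2.284, -0.0]
force: [0.6, 0.5, 0.1]
opening: 1.001
finger_force: 0.0
```

```bash
python3 -c "
from h import *
st();to((.5442,.0264,.30),3.5)
crop('top',215,220,360,285,5,'pics/a.png');crop('scene',290,145,410,195,6,'pics/b.png')
A=cv2.imread('pics/a.png');B=cv2.imread('pics/b.png');w=max(A.shape[1],B.shape[1])
cv2.imwrite('pics/c2.png',np.vstack([cv2.copyMakeBorder(i,0,0,0,w-i.shape[1],0) for i in(A,B)]))"
```

```text
t 12.52 p [ 0.4394 -0.2018  0.3423] yaw 3.3 F [0.64 0.47 0.08] M [-0.103  0.04  -0.019] op 1.0014 ff 0.0
shift [0.3697 0.1962 0.0705] turn [-0.      0.     -0.0023]
```

View pics/c2.png

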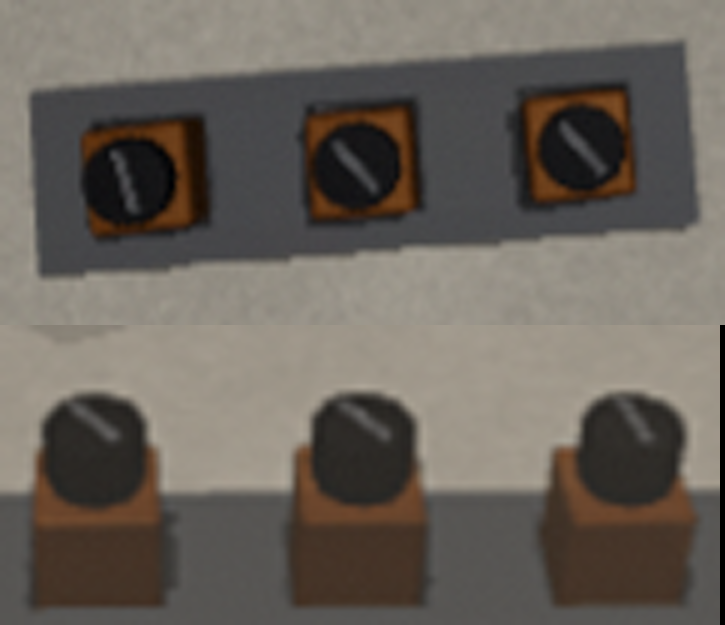

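The +y jar's bar moved only ~15–18°, including pocket play, and resisted at ~0.2 N m, so it is sound. The middle and −y jars' bars turned ~37° freely, so they are loose. Fetch the −y jar first, gripping its glass body.

Call:
send_rows(
  targets=[
    {"dx":0.37,"dy":0.196,"dz":0.04,"rx":0,"ry":0,"rz":0,"hand":100},
    {"dx":0.37,"dy":0.196,"dz":0.04,"rx":0,"ry":0,"rz":0,"hand":100},
    {"dx":0.37,"dy":0.196,"dz":0.04,"rx":0,"ry":0,"rz":0,"hand":100},
    {"dx":0.37,"dy":0.196,"dz":0.04,"rx":0,"ry":0,"rz":0,"hand":100},
    {"dx":0.37,"dy":0.196,"dz":0.04,"rx":0,"ry":0,"rz":0,"hand":100},
    {"dx":0.37,"dy":0.196,"dz":0.04,"rx":0,"ry":0,"rz":0,"hand":100},
    {"dx":0.37,"dy":0.196,"dz":0.04,"rx":0,"ry":0,"rz":0,"hand":100},
    {"dx":0.37,"dy":0.196,"dz":0.04,"rx":0,"ry":0,"rz":0,"hand":100},
    {"dx":0.37,"dy":0.196,"dz":0.09,"rx":0,"ry":0,"rz":0,"hand":100},
    {"dx":0.37,"dy":0.196,"dz":0.13,"rx":0,"ry":0,"rz":0,"hand":100},
    {"dx":0.37,"dy":0.196,"dz":0.17,"rx":0,"ry":0,"rz":0,"hand":100},
    {"dx":0.37,"dy":0.196,"dz":0.2,"rx":0,"ry":0,"rz":0,"hand":100},
    {"dx":0.37,"dy":0.196,"dz":0.2,"rx":0,"ry":0,"rz":0,"hand":100},
  ],
)

```text
clock: 13.7
position: [0.5423, 0.0288, 0.2189]
tcp_rot: [-2.147, -2.286, 0.007]
force: [-1.3, -0.3, 0.7]
opening: 1.0
finger_force: 0.0
```

```bash
python3 -c "
from h import *
st();to((.5442,.0264,.2085),3.5)"
```

```text
t 13.7 p [0.5423 0.0288 0.2189] yaw 3.59 F [-1.28 -0.31  0.67] M [-0.073  0.076  0.034] op 1.0004 ff 0.0
shift [-0.0042  0.0031  0.0174] turn [-0.0045 -0.0004  0.001 ]
```

Call:
send_rows(
  force=20,
  targets=[
    {"dx":-0.004,"dy":0.003,"dz":0.017,"rx":-0.003,"ry":0,"rz":0.001,"hand":100},
    {"dx":-0.004,"dy":0.003,"dz":0.017,"rx":-0.003,"ry":0,"rz":0.001,"hand":80},
    {"dx":-0.004,"dy":0.003,"dz":0.017,"rx":-0.003,"ry":0,"rz":0.001,"hand":65},
    {"dx":-0.004,"dy":0.003,"dz":0.017,"rx":-0.003,"ry":0,"rz":0.001,"hand":55},
    {"dx":-0.004,"dy":0.003,"dz":0.017,"rx":-0.003,"ry":0,"rz":0.001,"hand":40},
    {"dx":-0.004,"dy":0.003,"dz":0.017,"rx":-0.003,"ry":0,"rz":0.001,"hand":40},
    {"dx":-0.004,"dy":0.003,"dz":0.017,"rx":-0.003,"ry":0,"rz":0.001,"hand":40},
    {"dx":-0.004,"dy":0.003,"dz":0.017,"rx":-0.003,"ry":0,"rz":0.001,"hand":40},
    {"dx":-0.004,"dy":0.003,"dz":0.017,"rx":-0.003,"ry":0,"rz":0.001,"hand":40},
  ],
)

```text
clock: 14.45
position: [0.5456, 0.0266, 0.2124]
tcp_rot: [2.151, 2.286, 0.004]
force: [-2.2, 0.1, 4.5]
opening: 0.526
finger_force: 19.9
```

```bash
python3 -c "
from h import *
st();to((.5622,-.20,.29),3.5)"
```

```text
t 14.45 p [0.5456 0.0266 0.2124] yaw 3.5 F [-2.16  0.08  4.48] M [-0.07   0.724  0.099] op 0.5256 ff 19.92
shift [-0.3787  0.005  -0.1293] turn [ 0.0026  0.0001 -0.    ]
```

Grasp good (48.4 mm, 20 N). Lift, carry to the tray, and check.

Call:
send_rows(
  force=25,
  targets=[
    {"dx":0,"dy":0,"dz":-0.02,"rx":0,"ry":0,"rz":0,"hand":40},
    {"dx":0,"dy":0,"dz":-0.05,"rx":0,"ry":0,"rz":0,"hand":40},
    {"dx":0,"dy":0,"dz":-0.09,"rx":0,"ry":0,"rz":0,"hand":40},
    {"dx":0,"dy":0,"dz":-0.12,"rx":0,"ry":0,"rz":0,"hand":40},
    {"dx":-0.03,"dy":0.002,"dz":-0.12,"rx":0,"ry":0,"rz":0,"hand":40},
    {"dx":-0.08,"dy":0.002,"dz":-0.12,"rx":0,"ry":0,"rz":0,"hand":40},
    {"dx":-0.13,"dy":0.002,"dz":-0.12,"rx":0,"ry":0,"rz":0,"hand":40},
    {"dx":-0.18,"dy":0.002,"dz":-0.12,"rx":0,"ry":0,"rz":0,"hand":40},
    {"dx":-0.23,"dy":0.002,"dz":-0.12,"rx":0,"ry":0,"rz":0,"hand":40},
    {"dx":-0.28,"dy":0.002,"dz":-0.12,"rx":0,"ry":0,"rz":0,"hand":40},
    {"dx":-0.33,"dy":0.002,"dz":-0.12,"rx":0,"ry":0,"rz":0,"hand":40},
    {"dx":-0.36,"dy":0.002,"dz":-0.12,"rx":0,"ry":0,"rz":0,"hand":40},
    {"dx":-0.379,"dy":0.002,"dz":-0.12,"rx":0,"ry":0,"rz":0,"hand":40},
    {"dx":-0.379,"dy":0.002,"dz":-0.09,"rx":0,"ry":0,"rz":0,"hand":40},
    {"dx":-0.379,"dy":0.002,"dz":-0.06,"rx":0,"ry":0,"rz":0,"hand":40},
    {"dx":-0.379,"dy":0.002,"dz":-0.035,"rx":0,"ry":0,"rz":0,"hand":40},
    {"dx":-0.379,"dy":0.002,"dz":-0.02,"rx":0,"ry":0,"rz":0,"hand":40},
    {"dx":-0.379,"dy":0.002,"dz":-0.02,"rx":0,"ry":0,"rz":0,"hand":40},
  ],
)

```text
clock: 15.95
position: [0.5603, -0.1995, 0.2219]
tcp_rot: [-2.152, -2.288, -0.004]
force: [-0.2, 0.5, -3.0]
opening: 0.518
finger_force: 24.9
```

```bash
python3 -c "
from h import *
st();to((.5622,-.20,.2117),3.5)
crop('scene',150,60,420,240,3,'pics/d.png')"
```

```text
t 15.95 p [ 0.5603 -0.1995  0.2219] yaw 3.51 F [-0.16  0.52 -3.  ] M [-0.104  0.058  0.038] op 0.5176 ff 24.87
shift [-0.001   0.003   0.0169] turn [ 0.0008 -0.0014  0.0001]
```

View pics/d.png

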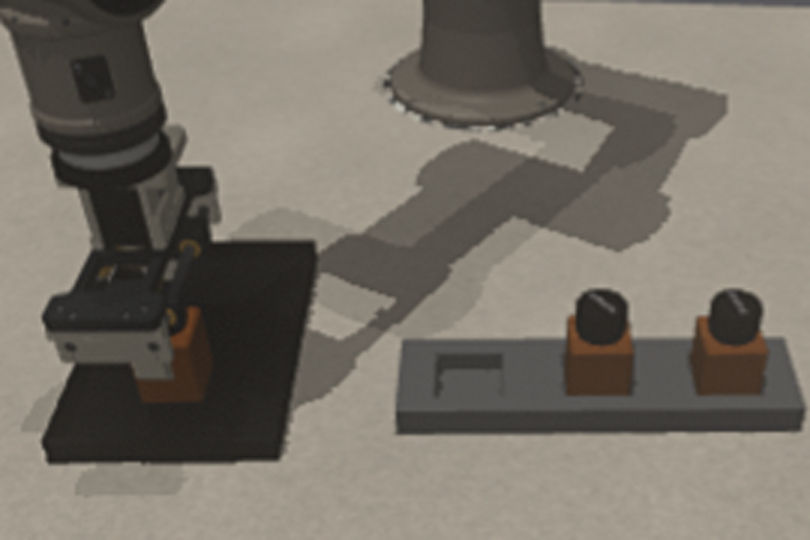

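The picture shows the jar upright in the gripper at crop (175,360), over the tray's interior, with its pocket empty at crop (470,370). Lower slowly.

Call:
send_rows(
  force=25,
  targets=[
    {"dx":0,"dy":0,"dz":0.006,"rx":0,"ry":0,"rz":0,"hand":40},
    {"dx":0,"dy":0,"dz":0.01,"rx":0,"ry":0,"rz":0,"hand":40},
    {"dx":0,"dy":0,"dz":0.0125,"rx":0,"ry":0,"rz":0,"hand":40},
    {"dx":0,"dy":0,"dz":0.014,"rx":0,"ry":0,"rz":0,"hand":40},
    {"dx":0,"dy":0,"dz":0.015,"rx":0,"ry":0,"rz":0,"hand":40},
    {"dx":0,"dy":0,"dz":0.015,"rx":0,"ry":0,"rz":0,"hand":40},
  ],
)

```text
clock: 16.5
position: [0.561, -0.2004, 0.2154]
tcp_rot: [2.15, 2.285, 0.006]
force: [-0.1, 0.4, -1.5]
opening: 0.521
finger_force: 24.9
```

```bash
python3 -c "
from h import *
st()"
```

```text
t 16.5 p [ 0.561  -0.2004  0.2154] yaw 3.48 F [-0.11  0.44 -1.48] M [-0.105  0.072 -0.001] op 0.5212 ff 24.87
```

Call:
send_rows(
  targets=[
    {"dx":0,"dy":0,"dz":0.002,"rx":0,"ry":0,"rz":0,"hand":40},
    {"dx":0,"dy":0,"dz":0.0035,"rx":0,"ry":0,"rz":0,"hand":40},
    {"dx":0,"dy":0,"dz":0.005,"rx":0,"ry":0,"rz":0,"hand":40},
    {"dx":0,"dy":0,"dz":0.005,"rx":0,"ry":0,"rz":0,"hand":40},
  ],
)

```text
clock: 16.83
position: [0.561, -0.2003, 0.212]
tcp_rot: [2.151, 2.286, 0.005]
force: [-0.0, 0.0, -2.9]
opening: 0.519
finger_force: 24.9
```

```bash
python3 -c "
from h import *
st()"
```

```text
t 16.83 p [ 0.561  -0.2003  0.212 ] yaw 3.49 F [-0.03  0.01 -2.87] M [-0.041  0.062  0.034] op 0.5187 ff 24.87
```

Call:
send_rows(
  targets=[
    {"dx":0,"dy":0,"dz":0.001,"rx":0,"ry":0,"rz":0,"hand":40},
    {"dx":0,"dy":0,"dz":0.002,"rx":0,"ry":0,"rz":0,"hand":40},
    {"dx":0,"dy":0,"dz":0.002,"rx":0,"ry":0,"rz":0,"hand":40},
  ],
)

```text
clock: 17.08
position: [0.561, -0.2003, 0.2114]
tcp_rot: [2.15, 2.285, 0.006]
force: [-1.6, 0.7, 2.4]
opening: 0.525
finger_force: 24.9
```

```bash
python3 -c "
from h import *
st()"
```

```text
t 17.08 p [ 0.561  -0.2003  0.2114] yaw 3.49 F [-1.56  0.68  2.39] M [0.022 0.409 0.009] op 0.5247 ff 24.88
```

Contact felt (Fz from −2.9 to +2.4). Release, rise, and head for the middle jar.

Call:
send_rows(
  targets=[
    {"dx":0,"dy":0,"dz":0,"rx":0,"ry":0,"rz":0,"hand":56},
    {"dx":0,"dy":0,"dz":0,"rx":0,"ry":0,"rz":0,"hand":75},
    {"dx":0,"dy":0,"dz":0,"rx":0,"ry":0,"rz":0,"hand":90},
    {"dx":0,"dy":0,"dz":0,"rx":0,"ry":0,"rz":0,"hand":90},
    {"dx":0,"dy":0,"dz":-0.03,"rx":0,"ry":0,"rz":0,"hand":100},
    {"dx":0,"dy":0,"dz":-0.08,"rx":0,"ry":0,"rz":0,"hand":100},
    {"dx":0,"dy":0,"dz":-0.15,"rx":0,"ry":0,"rz":0,"hand":100},
    {"dx":0,"dy":0,"dz":-0.16,"rx":0,"ry":0,"rz":0,"hand":100},
    {"dx":0,"dy":0,"dz":-0.16,"rx":0,"ry":0,"rz":0,"hand":100},
  ],
)

```text
clock: 17.83
position: [0.5613, -0.2007, 0.3106]
tcp_rot: [2.145, 2.28, 0.009]
force: [0.2, 0.2, -0.7]
opening: 0.996
finger_force: 0.0
```

```bash
python3 -c "
from h import *
st();to((.5378,.1255,.29),3.5);to((.5378,.1255,.212),3.5)"
```

```text
t 17.83 p [ 0.5613 -0.2007  0.3106] yaw 3.49 F [ 0.23  0.21 -0.65] M [-0.083  0.043  0.034] op 0.9955 ff 0.0
shift [ 0.5451 -0.0063  0.032 ] turn [ 0.0074  0.0026 -0.0001]
shift [ 0.5457 -0.0078  0.162 ] turn [ 0.0074  0.0026 -0.0001]
```

Call:
send_rows(
  targets=[
    {"dx":0.545,"dy":-0.006,"dz":0.0,"rx":0.007,"ry":0.0025,"rz":0,"hand":100},
    {"dx":0.545,"dy":-0.006,"dz":0.0,"rx":0.007,"ry":0.0025,"rz":0,"hand":100},
    {"dx":0.545,"dy":-0.006,"dz":0.0,"rx":0.007,"ry":0.0025,"rz":0,"hand":100},
    {"dx":0.545,"dy":-0.006,"dz":0.0,"rx":0.007,"ry":0.0025,"rz":0,"hand":100},
    {"dx":0.545,"dy":-0.006,"dz":0.0,"rx":0.007,"ry":0.0025,"rz":0,"hand":100},
    {"dx":0.545,"dy":-0.006,"dz":0.0,"rx":0.007,"ry":0.0025,"rz":0,"hand":100},
    {"dx":0.545,"dy":-0.006,"dz":0.0,"rx":0.007,"ry":0.0025,"rz":0,"hand":100},
    {"dx":0.545,"dy":-0.006,"dz":0.0,"rx":0.007,"ry":0.0025,"rz":0,"hand":100},
    {"dx":0.545,"dy":-0.006,"dz":0.0,"rx":0.007,"ry":0.0025,"rz":0,"hand":100},
    {"dx":0.545,"dy":-0.006,"dz":0.0,"rx":0.007,"ry":0.0025,"rz":0,"hand":100},
    {"dx":0.545,"dy":-0.007,"dz":0.05,"rx":0.007,"ry":0.0025,"rz":0,"hand":100},
    {"dx":0.545,"dy":-0.007,"dz":0.1,"rx":0.007,"ry":0.0025,"rz":0,"hand":100},
    {"dx":0.545,"dy":-0.007,"dz":0.145,"rx":0.007,"ry":0.0025,"rz":0,"hand":100},
    {"dx":0.545,"dy":-0.007,"dz":0.145,"rx":0.007,"ry":0.0025,"rz":0,"hand":100},
  ],
)

```text
clock: 19.0
position: [0.535, 0.1241, 0.2143]
tcp_rot: [-2.146, -2.276, 0.016]
force: [-1.6, -0.2, -0.6]
opening: 1.001
finger_force: 0.0
```

```bash
python3 -c "
from h import *
st();to((.5380,.1255,.2115),3.5)"
```

```text
t 19.0 p [0.535  0.1241 0.2143] yaw 3.39 F [-1.57 -0.24 -0.6 ] M [-0.114  0.086 -0.034] op 1.0007 ff 0.0
shift [0.0021 0.0052 0.0047] turn [-0.0106 -0.0019 -0.0013]
```

Call:
send_rows(
  force=20,
  targets=[
    {"dx":0.002,"dy":0.005,"dz":0.004,"rx":-0.007,"ry":-0.001,"rz":-0.001,"hand":100},
    {"dx":0.002,"dy":0.005,"dz":0.004,"rx":-0.007,"ry":-0.001,"rz":-0.001,"hand":80},
    {"dx":0.002,"dy":0.005,"dz":0.004,"rx":-0.007,"ry":-0.001,"rz":-0.001,"hand":65},
    {"dx":0.002,"dy":0.005,"dz":0.004,"rx":-0.007,"ry":-0.001,"rz":-0.001,"hand":55},
    {"dx":0.002,"dy":0.005,"dz":0.004,"rx":-0.007,"ry":-0.001,"rz":-0.001,"hand":40},
    {"dx":0.002,"dy":0.005,"dz":0.004,"rx":-0.007,"ry":-0.001,"rz":-0.001,"hand":40},
    {"dx":0.002,"dy":0.005,"dz":0.004,"rx":-0.007,"ry":-0.001,"rz":-0.001,"hand":40},
    {"dx":0.002,"dy":0.005,"dz":0.004,"rx":-0.007,"ry":-0.001,"rz":-0.001,"hand":40},
    {"dx":0.002,"dy":0.005,"dz":0.004,"rx":-0.007,"ry":-0.001,"rz":-0.001,"hand":40},
  ],
)

```text
clock: 19.75
position: [0.5393, 0.1272, 0.2177]
tcp_rot: [2.15, 2.289, 0.006]
force: [-2.5, 0.2, 5.1]
opening: 0.52
finger_force: 20.0
```

```bash
python3 -c "
from h import *
st();to((.44,-.205,.212),3.5)"
```

```text
t 19.75 p [0.5393 0.1272 0.2177] yaw 3.58 F [-2.52  0.22  5.14] M [-0.133  0.817 -0.041] op 0.5198 ff 20.01
shift [-0.5423 -0.1999  0.0076] turn [ 0.0023 -0.0013  0.0009]
```

Call:
send_rows(
  force=25,
  targets=[
    {"dx":0,"dy":0,"dz":-0.02,"rx":0,"ry":0,"rz":0,"hand":40},
    {"dx":0,"dy":0,"dz":-0.05,"rx":0,"ry":0,"rz":0,"hand":40},
    {"dx":0,"dy":0,"dz":-0.09,"rx":0,"ry":0,"rz":0,"hand":40},
    {"dx":0,"dy":0,"dz":-0.12,"rx":0,"ry":0,"rz":0,"hand":40},
    {"dx":-0.03,"dy":-0.011,"dz":-0.12,"rx":0,"ry":0,"rz":0,"hand":40},
    {"dx":-0.08,"dy":-0.03,"dz":-0.12,"rx":0,"ry":0,"rz":0,"hand":40},
    {"dx":-0.13,"dy":-0.05,"dz":-0.12,"rx":0,"ry":0,"rz":0,"hand":40},
    {"dx":-0.18,"dy":-0.07,"dz":-0.12,"rx":0,"ry":0,"rz":0,"hand":40},
    {"dx":-0.23,"dy":-0.09,"dz":-0.12,"rx":0,"ry":0,"rz":0,"hand":40},
    {"dx":-0.28,"dy":-0.11,"dz":-0.12,"rx":0,"ry":0,"rz":0,"hand":40},
    {"dx":-0.33,"dy":-0.13,"dz":-0.12,"rx":0,"ry":0,"rz":0,"hand":40},
    {"dx":-0.38,"dy":-0.15,"dz":-0.12,"rx":0,"ry":0,"rz":0,"hand":40},
    {"dx":-0.43,"dy":-0.17,"dz":-0.12,"rx":0,"ry":0,"rz":0,"hand":40},
    {"dx":-0.48,"dy":-0.188,"dz":-0.12,"rx":0,"ry":0,"rz":0,"hand":40},
    {"dx":-0.52,"dy":-0.202,"dz":-0.12,"rx":0,"ry":0,"rz":0,"hand":40},
    {"dx":-0.542,"dy":-0.208,"dz":-0.12,"rx":0,"ry":0,"rz":0,"hand":40},
    {"dx":-0.542,"dy":-0.208,"dz":-0.09,"rx":0,"ry":0,"rz":0,"hand":40},
    {"dx":-0.542,"dy":-0.208,"dz":-0.06,"rx":0,"ry":0,"rz":0,"hand":40},
    {"dx":-0.542,"dy":-0.208,"dz":-0.03,"rx":0,"ry":0,"rz":0,"hand":40},
    {"dx":-0.542,"dy":-0.208,"dz":-0.03,"rx":0,"ry":0,"rz":0,"hand":40},
  ],
)

```text
clock: 21.42
position: [0.4344, -0.2048, 0.2313]
tcp_rot: [-2.149, -2.286, -0.007]
force: [0.2, 0.1, -2.7]
opening: 0.522
finger_force: 25.0
```

```bash
python3 -c "
from h import *
st();to((.436,-.205,.2167),3.5)"
```

```text
t 21.42 p [ 0.4344 -0.2048  0.2313] yaw 3.54 F [ 0.17  0.08 -2.73] M [-0.137  0.125  0.035] op 0.522 ff 24.99
shift [-0.0007  0.0026  0.0243] turn [ 0.0004 -0.0036  0.0005]
```

Call:
send_rows(
  targets=[
    {"dx":0,"dy":0,"dz":0.008,"rx":0,"ry":-0.003,"rz":0,"hand":40},
    {"dx":0,"dy":0,"dz":0.014,"rx":0,"ry":-0.003,"rz":0,"hand":40},
    {"dx":0,"dy":0,"dz":0.018,"rx":0,"ry":-0.003,"rz":0,"hand":40},
    {"dx":0,"dy":0,"dz":0.02,"rx":0,"ry":-0.003,"rz":0,"hand":40},
    {"dx":0,"dy":0,"dz":0.021,"rx":0,"ry":-0.003,"rz":0,"hand":40},
    {"dx":0,"dy":0,"dz":0.021,"rx":0,"ry":-0.003,"rz":0,"hand":40},
  ],
)

```text
clock: 21.92
position: [0.4356, -0.2052, 0.2219]
tcp_rot: [2.147, 2.285, 0.003]
force: [-0.2, -0.6, -2.9]
opening: 0.521
finger_force: 25.0
```

```bash
python3 -c "
from h import *
st()"
```

```text
t 21.92 p [ 0.4356 -0.2052  0.2219] yaw 3.58 F [-0.2  -0.58 -2.91] M [-0.095  0.067  0.011] op 0.5209 ff 24.99
```

Call:
send_rows(
  targets=[
    {"dx":0,"dy":0,"dz":0.003,"rx":0,"ry":0,"rz":0,"hand":40},
    {"dx":0,"dy":0,"dz":0.005,"rx":0,"ry":0,"rz":0,"hand":40},
    {"dx":0,"dy":0,"dz":0.0065,"rx":0,"ry":0,"rz":0,"hand":40},
    {"dx":0,"dy":0,"dz":0.0065,"rx":0,"ry":0,"rz":0,"hand":40},
  ],
)

```text
clock: 22.25
position: [0.4355, -0.2051, 0.2175]
tcp_rot: [2.148, 2.286, 0.003]
force: [0.0, -0.3, -2.7]
opening: 0.522
finger_force: 25.0
```

```bash
python3 -c "
from h import *
st()"
```

```text
t 22.25 p [ 0.4355 -0.2051  0.2175] yaw 3.57 F [ 0.01 -0.31 -2.73] M [-0.077  0.03  -0.049] op 0.5218 ff 24.99
```

Call:
send_rows(
  targets=[
    {"dx":0,"dy":0,"dz":0.001,"rx":0,"ry":0,"rz":0,"hand":40},
    {"dx":0,"dy":0,"dz":0.002,"rx":0,"ry":0,"rz":0,"hand":40},
    {"dx":0,"dy":0,"dz":0.002,"rx":0,"ry":0,"rz":0,"hand":40},
  ],
)

```text
clock: 22.5
position: [0.4356, -0.2052, 0.2167]
tcp_rot: [2.147, 2.286, 0.003]
force: [-1.9, -0.6, 1.7]
opening: 0.521
finger_force: 25.0
```

```bash
python3 -c "
from h import *
st()"
```

```text
t 22.5 p [ 0.4356 -0.2052  0.2167] yaw 3.58 F [-1.86 -0.58  1.72] M [0.006 0.289 0.027] op 0.5208 ff 25.0
```

Contact. Release, rise, and back off.

Call:
send_rows(
  targets=[
    {"dx":0,"dy":0,"dz":0,"rx":0,"ry":0,"rz":0,"hand":56},
    {"dx":0,"dy":0,"dz":0,"rx":0,"ry":0,"rz":0,"hand":75},
    {"dx":0,"dy":0,"dz":0,"rx":0,"ry":0,"rz":0,"hand":90},
    {"dx":0,"dy":0,"dz":0,"rx":0,"ry":0,"rz":0,"hand":90},
    {"dx":0,"dy":0,"dz":-0.03,"rx":0,"ry":0,"rz":0,"hand":90},
    {"dx":0,"dy":0,"dz":-0.08,"rx":0,"ry":0,"rz":0,"hand":90},
    {"dx":0,"dy":0,"dz":-0.15,"rx":0,"ry":0,"rz":0,"hand":90},
    {"dx":0,"dy":0,"dz":-0.2,"rx":0,"ry":0,"rz":0,"hand":90},
    {"dx":0.07,"dy":0,"dz":-0.25,"rx":0,"ry":0,"rz":0,"hand":90},
    {"dx":0.14,"dy":0,"dz":-0.25,"rx":0,"ry":0,"rz":0,"hand":90},
    {"dx":0.21,"dy":0,"dz":-0.25,"rx":0,"ry":0,"rz":0,"hand":90},
    {"dx":0.28,"dy":0,"dz":-0.25,"rx":0,"ry":0,"rz":0,"hand":90},
    {"dx":0.33,"dy":0,"dz":-0.25,"rx":0,"ry":0,"rz":0,"hand":90},
    {"dx":0.33,"dy":0,"dz":-0.25,"rx":0,"ry":0,"rz":0,"hand":90},
  ],
)

```text
clock: 23.67
position: [0.4211, -0.0018, 0.3661]
tcp_rot: [2.142, 2.293, 0.005]
force: [-0.5, -0.8, -0.7]
opening: 0.901
finger_force: 0.0
```

```bash
python3 -c "
from h import *
st()
crop('scene',140,60,500,280,2,'pics/a.png');crop('top',180,110,540,340,1,'pics/b.png')
cv2.imwrite('pics/e.png',cv2.imread('pics/a.png'))
A=cv2.imread('pics/a.png')[:,:,:];B=cv2.imread('pics/b.png')
A=cv2.resize(A,None,fx=.75,fy=.75);B=cv2.resize(B,(A.shape[1],int(B.shape[0]*A.shape[1]/B.shape[1])))[:270]
cv2.imwrite('pics/e.png',np.vstack([A,B])[:600])"
```

```text
t 23.67 p [ 0.4211 -0.0018  0.3661] yaw 3.89 F [-0.51 -0.76 -0.74] M [-0.132  0.046 -0.006] op 0.9007 ff 0.0
```

View pics/e.png

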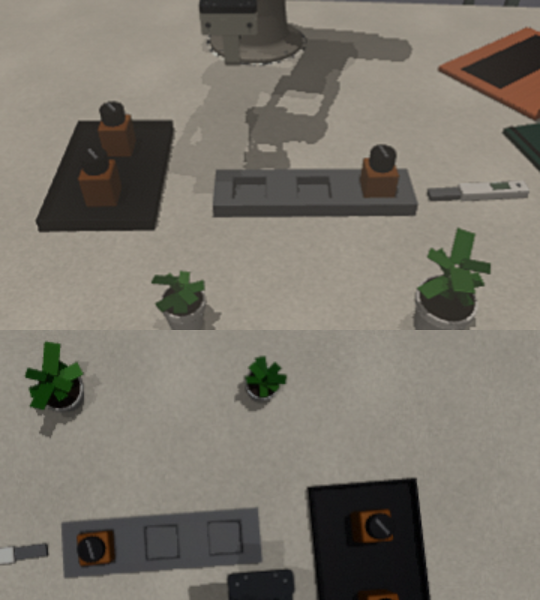

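Both loose jars stand upright in the tray, at crop (100,180) and (115,130). The sound jar is in its pocket, the pots and meter are undisturbed, and the gripper is open and clear.

```bash
python3 -c "
from cell import bot
print(bot.finish_job())"
```

```text
the job is handed in; nothing more can be done
None
```

The job is handed in: the middle and −y jars had loose caps and now stand upright in the tray, and the +y jar's cap was sound, so it stays in its pocket.

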